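# Dock the parcel spring scale and pull-check it

### The arm

A 7-joint arm with a two-finger parallel gripper is mounted at the origin on a cart in front of the work surface, level with it; the furniture and walls round the work are solid. World frame = base frame: x ahead of the robot, y to its left, z up, the work surface at z = 0. Lengths are in m, angles in rad, forces in N, time in s.
With the tool pointing down it reaches from about 0.425 to 0.95 m from the base axis. Payload 4.7 kg.
Tool frame: the origin (TCP) lies at the very end of the fingers, on their centre line; the grasp point (between the pads) lies 19 mm behind it; z points along the fingers, y is the line along which they close (so a half turn about z gives the same grasp; the last joint's range is limited). The gripper opens to 85 mm and grips with 20 to 120 N. Pads are 22 mm wide; open, the fingers measure 114 mm over their backs; the gripper's body (76 mm by 85 mm) begins 54 mm behind the grasp point. The pads swing forward as they close: fully open they stand 13 mm farther back than shut.
Start: joints at [-1.288, 0.469, -0.049, 1.532, 0.024, 1.141, -0.082], TCP at [0.207, 0.642, 0.201] pointing down, gripper open.
Joint ranges: [-2.59, 2.59], [-0.33, 1.99], [-1.39, 1.29], [0.1, 2.45], [-1.04, 4.18], [0.21, 1.99], [-2.66, 2.66]. Speed limits (rad/s): [2.57, 2.57, 3.14, 3.14, 3.14, 3.14, 3.14].

### API

Orientations are given as a unit quaternion [w, x, y, z].
In Python, from cell import robot, eoat, telemetry, grab_frame, order gives the robot as it stands. Calls block until the motion is done:
- robot.reach(position, orientation): joint-space move of the TCP to a pose.
- robot.servo_line(position, feed=0.15, ori=None, contact_N=None): straight line of the TCP; ori=None keeps the orientation; feed is the mean speed in m/s. With contact_N (N) it stops when the force on the tool has changed by that much, and returns True; else False.
- robot.movej(angles): joint-space move.
- eoat.gripper_to(opening, force=None): finger opening in m; force is the grip in N (None keeps the last); returns when the fingers have stopped.
- robot.sleep(seconds).
- robot.ik(position, orientation): joint angles nearest the present ones, or None.
- telemetry.sense(): the state.
- grab_frame(name): name is "scene" or "top"; returns a dict with "img" (400x640x3 uint8, red, green, blue), "depth" (400x640 float32, m along the optical axis (not along the pixel's ray), 0 where there is no reading), "vfov" (degrees; the focal length in pixels is half the picture's height over the tangent of half this angle, whatever the lens; pixels are square), "cx", "cy" (the principal point, pixels), "k1" (the pictures are not rectified: a ray, as slopes to the right and down, at radius r is drawn at 1 + k1 r^2 times it, then the intrinsics apply), "rvec" (rotation vector, rad) and "tvec" (3), from world to camera coordinates, as OpenCV has them. Camera axes: x right, y down, z forward; pixel columns grow to the right and rows downward; lengths in m; the calibration is good to about 2 mm. A picture is of the moment at which its call begins.
A pose or a line that the arm cannot do raises robot.IKError and nothing moves.
- order.sign_off(): hands the job in; it is judged then, once.
The state is a dict: "t": time; "qpos": joint angles; "joint_vel": joint speeds; "tau": joint torques, N m; "ee_pos": TCP position; "ee_rot": TCP orientation; "contact_force": force on the tool from outside, world axes, zero at the start; "wrist_torque": the same for the moment, N m; "gripper_width": finger opening in m; "gripper_force": force on a finger pad.
Only numpy, scipy, OpenCV 4.12 (cv2) and the standard library are available. Lean on these libraries where they do the work, as an engineer would, in place of code of your own. Each camera call takes 0.05 s, during which the arm holds its last target. There are 200 camera calls.

### The job

Check the blue parcel spring scale on its grey stand: hook the scale's steel tongue under the orange lip, swing the handle end down behind the two front posts until the scale lies flat in the stand, and let go of it. Then take its black pull handle, pull it straight out until the red pointer is level with the green mark, hold it there for about two seconds, and ease it back in without letting it snap before letting go. Leave the tape roll, the glue stick and the marker pen where they are.

Things in the scene. Friction and masses are not known exactly. Their poses are not given: they have to be found in the camera images.
- scale_center (a point): Centre (half-way up) of the loose spring scale's blue body, 110 (x) x 34 (y) x 30 mm (z), 0.22 to 0.32 kg in all, lying flat on the desk at the start. x points along the scale to the pull handle (pull direction), z up out of the face with the white scale plate. Grip it across its 34 mm sides.
- tongue_tip (a point): Middle of the lower edge of the tip of the scale's flat steel tongue: 81 mm behind scale_center (-x), 15 mm below it. The tongue sticks out 26 mm behind the body, is 28 mm wide and 9 mm thick, underside flush with the body's.
- stand_seat (a point): Where scale_center lies when docked and drawn forward against the posts: 33 mm above the desk, in the fixed grey stand. x = pull direction, z up. The scale rests on two saddles 18 mm above the desk; between them (x -41 to +33 mm) the stand is 6 mm high. Low flared cheeks leave about 4 mm each side of the body. Docked, it has 8 mm of play along x.
- stand_lip (a point): Middle of the front edge of the level underside of the orange lip, 60 mm wide, 18 mm above the saddle and 72 mm behind stand_seat; 10 mm of turned-up edge lies ahead of it, the back wall's face 17 mm behind it. The lip keeps the scale from being lowered in flat: the tongue goes in with the handle end raised (about 18 degrees suits), then the scale swings down.
- stand_posts (a point): Point midway between the tops of the stand's two front posts, 59 mm ahead of stand_seat and 22 mm above the saddle. Inner faces 55 mm, outer faces 63 mm ahead of the seat; the 20 mm gap between them, open at the top, takes the handle's 10 mm rod; the scale's front face bears on them when pulled.
- handle (a point): Centre of the waist of the black pull handle, to be gripped across its 24 mm width (y); the waist is 28 mm long (x) and 20 mm high, at mid-height of the body, and ends ahead in a cross bar 44 mm wide and 7 mm thick that keeps fingers from slipping off. Axes as the scale's. With the handle home it is 102 mm ahead of scale_center, and 25 mm of bare 10 mm rod lies between waist and posts.
- pull (a joint): How far the handle is drawn out of the scale, m; 0 home, 0.055 at its stop. A spring draws it back: about 1.5 N at home plus 150 N per m (about 7.5 N at 40 mm). Let go from far out it snaps back at about 1 m/s; it returns home of itself from the last 5 mm without harm.
- pointer (a point): Middle of the red pointer in the slot on the scale's top face; moves along x with the handle (32 mm behind scale_center when home).
- mark (a point): Point in the slot level with the green mark (4 mm wide, beside the slot on the scale's top face), same height and line as the pointer. It stands 25 to 45 mm towards the handle from the pointer's home and stays put; level means pointer and mark have the same x along the scale.
- tape_roll: Roll of tan tape, 94 mm across, 48 mm high, bystander; origin at its underside.
- glue_stick: Upright red and white glue stick, 26 mm across, 89 mm high, bystander; origin at its underside.
- text_marker: White marker pen with blue cap lying on the desk, 135 mm long, 16 mm thick, bystander; origin at its underside.

How it is judged:
By the outcome, as a careful person would: the job done as asked, in the order asked, and still so for the second after the job is handed in, with the robot touching nothing.
It also fails if it takes over 54 s, if anything falls off the work surface, if the arm or the gripper's body presses on something with over 40 N, if the wrist force passes 120 N, or if a joint passes its speed limit or range.

## Working session

There is one attempt and no reset: what is moved stays moved. The work goes in short steps, each a Python script; the robot and the scene stay as the last script left them, time stands still between calls to the robot, and variables do not carry over. Pictures are saved under pics/ and viewed, at most 10 in all, crops included, and the job is handed in when it is done.

```bash
mkdir -p pics && ls && cat > h.py <<'E'
import numpy as np, cv2
from scipy.spatial.transform import Rotation as R
from cell import robot, eoat, telemetry, grab_frame, order
def cal(f):
    F=200/np.tan(np.radians(f["vfov"])/2)
    K=np.array([[F,0,f["cx"]],[0,F,f["cy"]],[0,0,1.]])
    return K,np.array([f["k1"],0,0,0.]),R.from_rotvec(np.ravel(f["rvec"])).as_matrix(),np.ravel(f["tvec"])
def rays(f,uv):
    K,d,Rm,t=cal(f)
    n=cv2.undistortPoints(np.array(uv,float).reshape(-1,1,2),K,d).reshape(-1,2)
    D=np.c_[n,np.ones(len(n))]@Rm
    return -Rm.T@t,D,t
def atz(f,uv,z):   # intersect with plane z
    o,D,_=rays(f,uv); z=np.broadcast_to(z,len(D))
    return o+D*((z-o[2])/D[:,2])[:,None]
def bydepth(f,uv):
    o,D,_=rays(f,uv); uv=np.array(uv).round().astype(int)
    return o+D*f["depth"][uv[:,1],uv[:,0]][:,None]
def proj(f,P):
    K,d,Rm,t=cal(f)
    return cv2.projectPoints(np.array(P,float).reshape(-1,1,3),np.ravel(f["rvec"]).astype(float),t.astype(float),K,d)[0].reshape(-1,2)
def quat(M):
    q=R.from_matrix(M).as_quat(); return [q[3],q[0],q[1],q[2]]
def save(f,name,box=None,s=1):
    im=f["img"][:,:,::-1]
    if box: im=im[box[1]:box[3],box[0]:box[2]]
    cv2.imwrite("pics/"+name,cv2.resize(im,None,fx=s,fy=s,interpolation=cv2.INTER_CUBIC))
E
python3 - <<'E'
from h import *
import pickle
for n in ["scene","top"]:
    f=grab_frame(n); save(f,n+"0.png",None,1.25); pickle.dump(f,open(n+"0.pkl","wb"))
    K,d,Rm,t=cal(f); print(n,K[0,0],d[0],-Rm.T@t,Rm[2])
E
```

```text
pics
scene 504.97967226543716 -0.15223480590333024 [-0.10915689 -0.59959707  1.17727235] [ 0.45134474  0.40124707 -0.79705001]
top 398.7753709343333 0.009602340995460128 [ 0.33610244 -0.02639423  1.14564355] [ 0.17518951  0.00859857 -0.98449718]
```

View pics/scene0.png

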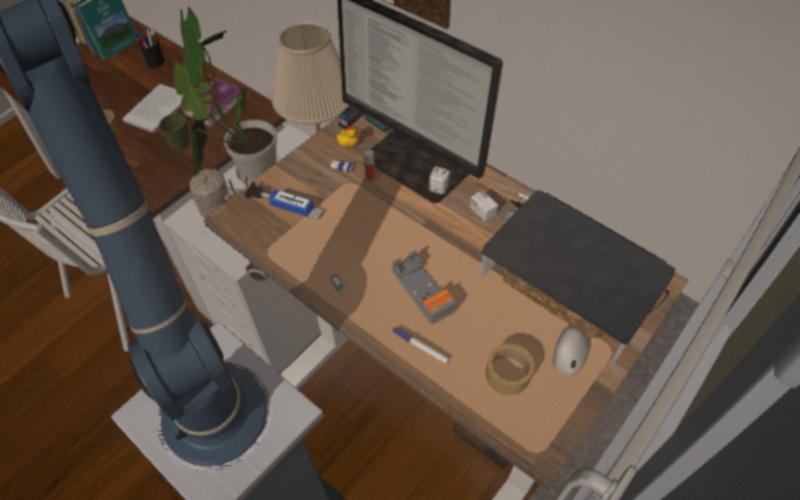

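View pics/top0.png

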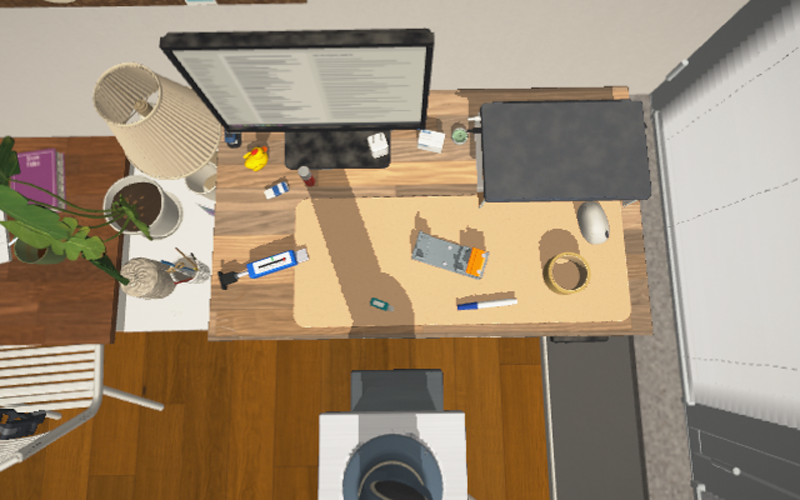

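The scene shows the scale near (290,203) and the stand near (425,290). In the top view the scale is at (275,263), with its handle at (228,278) and its tongue at (303,255). The stand is at (450,256), with its lip at (478,262) on the right and posts on the left. I'll enlarge both.

```bash
python3 - <<'E'
from h import *
import pickle
f=pickle.load(open("top0.pkl","rb"))
a=cv2.resize(f["img"][185:245,165:265,::-1],None,fx=8,fy=8,interpolation=cv2.INTER_CUBIC)[:290*2]
b=cv2.resize(f["img"][165:235,315:415,::-1],None,fx=8,fy=8,interpolation=cv2.INTER_CUBIC)
cv2.imwrite("pics/ta.png",a);cv2.imwrite("pics/tb.png",b)
# height maps
def hm(u0,u1,v0,v1,st):
    uu,vv=np.meshgrid(np.arange(u0,u1,st),np.arange(v0,v1,st))
    P=bydepth(f,np.c_[uu.ravel(),vv.ravel()]); print((P[:,2].reshape(uu.shape)*1000).round().astype(int))
hm(170,255,194,234,3); hm(325,400,180,228,3)
E
```

```text
[[  -4   -4   -3   -1   -3   -1    0    1   -9   -4    0   -3   -5   -1
    -2   -2    0   -1   -2    0   -6   -3   -3   -1   -1   -5   -2   -2
     1]
 [  -6    2   -8   -1   -3   -4   -3   -4   -3   -5   -4   -5   -5   -1
    -5    0    2   -8   -1    0   -4   -3   -1   -4   -1    0    0   -1
     5]
 [  -2   -4   -9   -5   -4   -2   -4   -3    0   -6   -2   -2   -2   -2
    -3    1   -5   -7   -2    1   -4   28   -4 1146   11    0   -1    2
     1]
 [  -5   -2   -3   -3   -1   -5   -4   -4   -2   -3   -3    1    0   -4
     1   -3   -3   -2   28   30   28   30   10   11   10   10   -3    0
    -3]
 [  -4   -6   -7   -3   -6   -1   -4   -2   -1   -2   -5   -2   -1   -3
    27   24   30   31   29   29   29   30   24   13    9   12    3   -1
     1]
 [  -2   -4   -4    1   -7   -3    2    2   -3   -3   -3   23   30   29
    32   29   31   26   29   31   28   29   27    9    8    0    5    0
     1]
 [  -5   -7    2    2    1   -5   -3   -3   -4   -3   29   27   29   33
    30   28   32   29   29   27   26   21    1    6   -1    0   -3   -1
    -1]
 [  -8   -3   -3    1   -7   -5    0
[... 2409 characters left out ...]
 19   15   43   40   42   43   43   -3    0   -4]
 [   1    1    3    2    2    1   -3   -2   -2    4    5    9   12    5
    17   18   18   43   40   40   41   38   -2    0    1]
 [   1   -3   -2    5   -2   -4    4    0   -1    1    0   -1    6   14
    33   35   43   43   42   46   43    1    1   -2    2]
 [   1    0    0   -3   -2    0    2    2   -2    1   -1    1   -2   -1
     0    5   16   15   43   42   40   -1   -4   -4   -1]
 [   3    1   -1    4    2   -1    0   -4    0    1   -1   -2    0    0
     0   -2   -1    0    6   11    1    5    1   -1    1]
 [  -3   -4   -3   -6    0   -3    0   -4   -5    2   -2 1146    1    1
     1    3    1   -2    1    4    3    2   -1    4    1]]
```

View pics/ta.png

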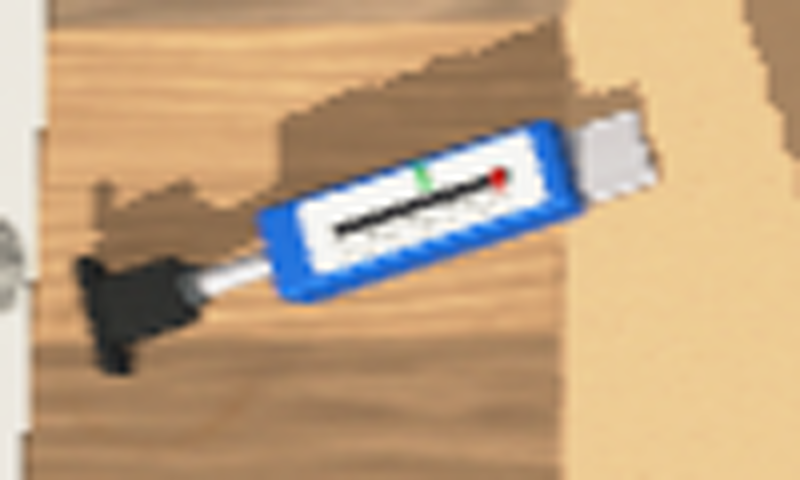

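View pics/tb.png

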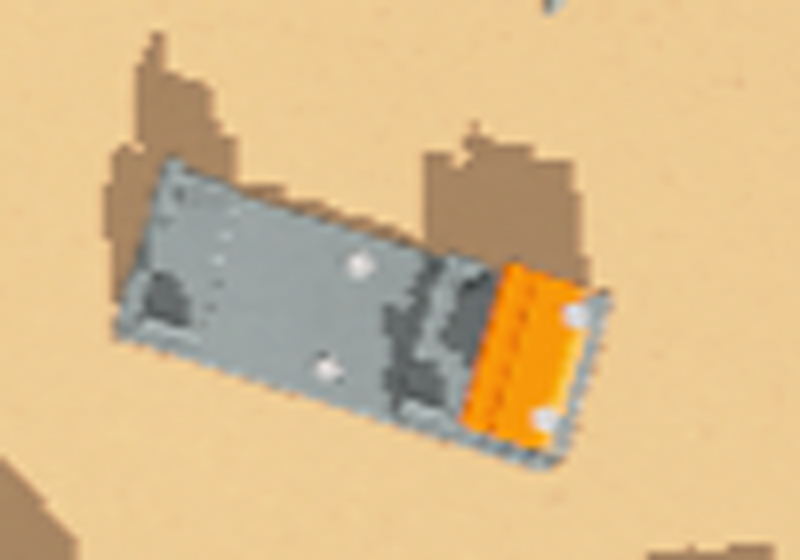

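The top crop (8x from (165,185)) shows the pointer at (499,178), the green mark at (423,177), and the slot running to (335,232). The tongue tip corners are at (635,110) and (658,178), and the handle waist is near (150,292). The stand crop (8x from (315,165)) shows the front edge of the orange lip running (508,262)–(462,420), and the posts near (172,165) and (127,310).

```bash
python3 - <<'E'
from h import *
import pickle
f=pickle.load(open("top0.pkl","rb")); g=pickle.load(open("scene0.pkl","rb"))
def c2p(L,u0,v0): return [((x+.5)/8-.5+u0,(y+.5)/8-.5+v0) for x,y in L]
S=c2p([(499,178),(423,177),(335,232),(635,110),(658,178),(150,292)],165,185)
P=atz(f,S,[.03,.03,.03,.009,.009,.025]); print("scale clicks\n",P.round(4))
a=P[2]-P[0]; print("slot yaw",np.degrees(np.arctan2(a[1],a[0])), "mark along",(P[1]-P[0])@a/np.linalg.norm(a))
b=P[5]-P[3:5].mean(0); print("yaw tongue->handle",np.degrees(np.arctan2(b[1],b[0])),np.linalg.norm(b[:2]))
T=c2p([(508,262),(462,420),(172,165),(127,310)],315,165)
Q=atz(f,T,[.044,.044,.04,.04]);print("stand clicks\n",Q.round(4))
for n,F in (("top",f),("scene",g)):
    uu,vv=np.meshgrid(np.arange(640),np.arange(400)); X=bydepth(F,np.c_[uu.ravel(),vv.ravel()])
    im=F["img"].reshape(-1,3).astype(int); r,gg,bl=im.T
    ok=(X[:,2]<.2)&(X[:,2]>-.02)
    def near(c,d): return ok&(np.hypot(*(X[:,:2]-c[:2]).T)<d)
    c=P[0]+a/np.linalg.norm(a)*.032
    m=near(c,.075)&(X[:,2]>.024)&(X[:,2]<.038); Y=X[m]; 
    rect=cv2.minAreaRect((Y[:,:2]*1000).astype(np.float32)); print(n,"body",m.sum(),Y.mean(0).round(4),rect)
    w=np.linalg.eigh(np.cov(Y[:,:2].T))[1][:,1]; print(" yaw",np.degrees(np.arctan2(w[1],w[0])))
    pc=Q[2:4].mean(0); lc=Q[:2].mean(0)
    m=near(pc,.04)&(X[:,2]>.033)&(X[:,2]<.05); Y=X[m]; print(" posts",m.sum(),Y.mean(0).round(4)); rect=cv2.minAreaRect((Y[:,:2]*1000).astype(np.float32)); print(rect)
    ax=(pc-lc)[:2]; ax/=np.linalg.norm(ax)
    k=cv2.kmeans(Y[:,:2].astype(np.float32),2,None,(3,20,1e-6),5,0)[2]; print(" post centres",k.round(4).tolist(),k.mean(0))
    m=near(lc,.07)&(r>150)&(bl<80)&(gg>60)&(X[:,2]>.03); Y=X[m]; print(" lip",m.sum(),Y.mean(0).round(4)); rect=cv2.minAreaRect((Y[:,:2]*1000).astype(np.float32)); print(rect)
    d=k.mean(0)-Y[:,:2].mean(0); print(" yaw lip->posts",np.degrees(np.arctan2(d[1],d[0])),np.linalg.norm(d))
    m=near(Q.mean(0),.12)&(X[:,2]>.0045)&(X[:,2]<.06);Y=X[m]
    lab=cv2.minAreaRect((Y[:,:2]*1000).astype(np.float32)); print(" whole",lab)
    H=X[:,2].reshape(400,640)
    for nm,p in (("tape",(453,218)),("marker",(388,242))) if n=="top" else (): print(nm,X.reshape(400,640,3)[p[1],p[0]])
E
```

```text
scale clicks
 [[0.4886 0.2389 0.03  ]
 [0.4893 0.2658 0.03  ]
 [0.4702 0.2963 0.03  ]
 [0.5155 0.1954 0.009 ]
 [0.4906 0.1867 0.009 ]
 [0.4505 0.3623 0.025 ]]
slot yaw 107.75082085808818 mark along 0.025390573550294164
yaw tongue->handle 107.06976533083879 0.1791479390622927
stand clicks
 [[ 0.5074 -0.1864  0.044 ]
 [ 0.4524 -0.1684  0.044 ]
 [ 0.5443 -0.0702  0.04  ]
 [ 0.493  -0.0533  0.04  ]]
top body 445 [0.4785 0.2666 0.029 ] ((479.01751708984375, 267.9401550292969), (34.35639953613281, 109.07084655761719), 17.76731300354004)
 yaw 107.23703045133095
 posts 54 [ 0.5172 -0.0655  0.0387]
((514.4923706054688, -70.71383666992188), (24.53770637512207, 59.66645812988281), 72.53131103515625)
 post centres [[0.4957999885082245, -0.05810000002384186], [0.5370000004768372, -0.0723000019788742]] [ 0.5164081  -0.06521036]
 lip 212 [ 0.4747 -0.1903  0.0423]
((474.8359375, -191.61398315429688), (29.895336151123047, 59.77927780151367), 72.20832061767578)
 yaw lip->posts 71.57596274424257 0.1318840973486275
 whole ((494.9102478027344, -127.0706787109375), (216.90403747558594, 218.24635314941406), 70.5613784790039)
tape [ 0.45103255 -0.40423972  0.00165391]
marker [ 0.38466212 -0.21356217  0.01425209]
scene body 306 [0.4777 0.2657 0.0291] ((477.3078308105469, 268.3194580078125), (37.552276611328125, 111.97103118896484), 17.935640335083008)
 yaw 107.26502625797924
 posts 57 [ 0.5139 -0.064   0.0377]
((515.002197265625, -70.47184753417969), (25.790447235107422, 58.39019012451172), 70.89327239990234)
 post centres [[0.5364000201225281, -0.07079999893903732], [0.49639999866485596, -0.05869999900460243]] [ 0.51640034 -0.06473362]
 lip 196 [ 0.4748 -0.1883  0.0414]
((476.2423400878906, -187.63356018066406), (32.561058044433594, 61.524871826171875), 76.42854309082031)
 yaw lip->posts 71.4090909654204 0.13039827086771333
 whole ((501.31451416015625, -116.81507873535156), (217.6494903564453, 222.54965209960938), 54.0903205871582)
```

```bash
cat >> h.py <<'E'
SEAT=np.array([.4989,-.1182,.033]); SYAW=71.7
SC=np.array([.4788,.2683,.015]); SCYAW=107.4
def rs(yaw,pitch=0): return R.from_euler("ZY",[yaw,-pitch],degrees=True).as_matrix()  # pitch>0: handle end up
def tool(c,Rs,s,off):   # off = TCP in scale frame
    return c+Rs@np.array(off), quat(Rs@np.diag([s,-s,-1.]))
E
python3 - <<'E'
from h import *
import pickle
f=pickle.load(open("top0.pkl","rb")); g=pickle.load(open("scene0.pkl","rb"))
uu,vv=np.meshgrid(np.arange(640),np.arange(400)); uv=np.c_[uu.ravel(),vv.ravel()]
X=np.r_[bydepth(f,uv),bydepth(g,uv)]; X=X[(X[:,2]<1.0)]
for lo in (-.1,):
  for x in np.arange(.1,.75,.06):
    print("%.2f"%x,[ (lambda s: int(1000*np.percentile(s,97)) if len(s)>3 else None)(X[(abs(X[:,0]-x)<.03)&(abs(X[:,1]-y)<.03),2]) for y in np.arange(.72,-.4,-.06)])
st=telemetry.sense(); print(st["ee_pos"],st["ee_rot"],st["t"])
off=[.005,0,-.011]
for s in (1,-1):
    for nm,c,y,p in (("g",SC,SCYAW,0),("gup",SC+[0,0,.15],SCYAW,0),("dock",SEAT,SYAW,0),("tilt",SEAT+[0,0,.03],SYAW,18)):
        po,q=tool(c,rs(y,p),s,off); print(s,nm,po.round(3),np.round(robot.ik(po,q),2) if robot.ik(po,q) is not None else None)
E
```

```text
0.10 [-944, -941, -942, -940, -941, -942, -941, -939, 778, 771, 658, 526, 262, 14, 3, 3, -941, -941, -943]
0.16 [-941, -942, 348, -937, -940, -942, -943, -940, 764, 773, 3, 3, 3, 3, 3, 1, -942, -940, -943]
0.22 [-940, -941, 347, 313, -943, -940, -939, -941, -943, -940, -940, -941, -941, -941, -940, -939, -940, -941, -942]
0.28 [-942, -940, -942, -940, -939, 0, 0, 0, -1, 0, -3, -3, -1, -2, -6, -8, -1, 0, -3]
0.34 [-306, -307, -308, -307, -309, 0, 1, 1, 2, 3, 3, 3, 3, 3, 3, 3, 3, 3, 3]
0.40 [-208, -184, -305, -306, -305, 0, 6, 1, 2, 3, 4, 8, 9, 4, 3, 16, 16, 12, 48]
0.46 [-46, 78, -170, -163, None, 0, 24, 31, 32, 6, 4, 3, 3, 19, 8, 45, 41, 4, 49]
0.52 [151, 264, 261, 122, 138, 0, 1, 2, 31, 10, 3, 3, 3, 40, 11, 43, 6, 3, 4]
0.58 [312, 321, 289, 165, 136, 1, 2, 1, 2, 4, 3, 4, 4, 3, 3, 56, 117, 116, 117]
0.64 [196, -56, -154, -197, -186, 2, 2, 10, 11, 81, 2, 3, 2, 3, 3, 116, 118, 119, 119]
0.70 [192, -162, 86, 163, 148, 45, 26, 50, 10, 86, 11, 12, 10, 1, 1, 115, 119, 119, 119]
[0.20687736 0.64190995 0.2003623 ] [-1.02253734e-04  1.55250200e-01  9.87874786e-01 -8.78659415e-04] 0.1
1 g [0.477 0.273 0.004] [-0.78  0.53  0.24  2.01 -0.21  0.63 -0.1 ]
1 gup [0.477 0.273 0.154] [-0.84  0.32  0.3   1.9  -0.11  0.94 -0.18]
1 dock [ 0.5   -0.113  0.022] [-0.54  0.63  0.93  2.11 -0.74  0.77  0.54]
1 tilt [ 0.501 -0.11   0.054] [-0.42  0.66  1.04  2.1  -1.04  1.08  0.93]
-1 g [0.477 0.273 0.004] [-0.3   0.55 -0.38  1.98  0.32  0.67  2.56]
-1 gup [0.477 0.273 0.154] [ 0.25  0.59 -1.17  1.84  0.6   1.13  2.3 ]
-1 dock [ 0.5   -0.113  0.022] [ 0.99  0.8  -1.18  2.03  0.91  0.99  2.15]
-1 tilt [ 0.501 -0.11   0.054] [-0.34  0.59  0.91  2.1  -0.96  1.   -2.28]
```

```bash
python3 - <<'E'
from h import *
off=[.005,0,-.011]
robot.servo_line([.33,.43,.2],feed=.35)
po,q=tool(SC+[0,0,.1],rs(SCYAW),1,off); robot.reach(po,q)
robot.servo_line(po-[0,0,.07],feed=.2)
print(robot.servo_line(po-[0,0,.1],feed=.06,contact_N=8), telemetry.sense()["ee_pos"])
eoat.gripper_to(.02,force=50)
s=telemetry.sense(); print(s["gripper_width"],s["gripper_force"],s["t"])
robot.servo_line(po+[0,0,.03],feed=.2)
s=telemetry.sense(); print(s["gripper_width"],s["contact_force"],s["wrist_torque"],s["t"],np.round(s["qpos"],2))
for p in (18,15,12):
  for s in (1,-1):
    po,q=tool(SEAT+[0,0,.1],rs(SYAW,p),s,off); j=robot.ik(po,q); print(p,s,None if j is None else np.round(j,2))
f=grab_frame("top"); g=grab_frame("scene")
import pickle; pickle.dump((f,g),open("lift.pkl","wb"))
E
```

```text
False [0.47734122 0.2729416  0.00378468]
0.020169901861719342 0.0 3.6667
0.0197182590446622 [-0.50138413  0.53342394 -0.80635141] [0.00612338 0.01000891 0.00977933] 4.4667 [-0.81  0.34  0.26  1.92 -0.11  0.9  -0.18]
18 1 [-0.17  0.36  0.63  2.04 -0.66  0.96  0.54]
18 -1 [-0.49  0.53  1.12  2.05 -0.88  1.14 -2.36]
15 1 [-0.19  0.35  0.61  2.04 -0.59  0.93  0.46]
15 -1 [-0.53  0.52  1.12  2.05 -0.83  1.1  -2.42]
12 1 [-0.21  0.34  0.6   2.04 -0.51  0.9   0.38]
12 -1 [-0.56  0.51  1.12  2.05 -0.78  1.06 -2.48]
```

```bash
python3 - <<'E'
from h import *
import pickle
f,g=pickle.load(open("lift.pkl","rb"))
a=cv2.resize(f["img"][150:250,140:280,::-1],None,fx=4,fy=4,interpolation=cv2.INTER_CUBIC)
b=cv2.resize(g["img"][90:190,150:290,::-1],None,fx=4,fy=4,interpolation=cv2.INTER_CUBIC)[:,:]
cv2.imwrite("pics/lift.png",cv2.resize(np.hstack([a,b]),(800,286)) if 0 else np.hstack([cv2.resize(a,(400,286)),cv2.resize(b,(400,286))]))
E
```

```text
(no output)
```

View pics/lift.png

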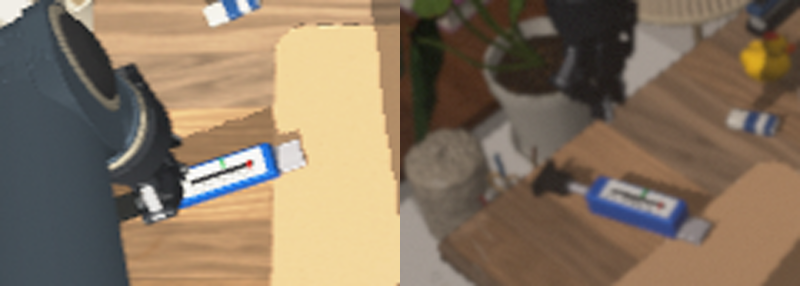

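```bash
python3 - <<'E'
from h import *
import pickle
f,g=pickle.load(open("lift.pkl","rb"))
s=telemetry.sense(); p=np.array(s["ee_pos"]); print(p, s["ee_rot"], s["gripper_width"])
q=s["ee_rot"]; M=R.from_quat([q[1],q[2],q[3],q[0]]).as_matrix(); print(M.round(3))
pts=[p,p-.019*M[:,2],p+.02*M[:,1],p-.02*M[:,1],p-.073*M[:,2]]
out=[]
for F,(u0,v0,u1,v1) in ((f,(140,130,280,250)),(g,(180,70,280,156))):
    im=F["img"].copy(); k=800//(u1-u0)//2+1; c=cv2.resize(im[v0:v1,u0:u1,::-1],(400,int(400*(v1-v0)/(u1-u0))),interpolation=cv2.INTER_CUBIC)
    k=400/(u1-u0); pr=proj(F,pts); print(pr.round(1).tolist())
    for i,(u,v) in enumerate(pr):
        cv2.circle(c,(int((u-u0+.5)*k),int((v-v0+.5)*k)),3,[(0,0,255),(0,255,0),(255,255,0),(255,255,0),(255,0,255)][i],-1)
    out.append(c)
h=min(o.shape[0] for o in out); cv2.imwrite("pics/chk.png",np.hstack([o[:h] for o in out]))
E
```

```text
[0.47620448 0.27246057 0.13236765] [-4.90894931e-04  5.91979338e-01  8.05951452e-01 -1.57482677e-03] 0.01978578405038885
[[-0.299  0.954 -0.003]
 [ 0.954  0.299 -0.002]
 [-0.001 -0.003 -1.   ]]
[[204.4, 206.5], [202.2, 205.5], [202.4, 199.2], [206.5, 213.9], [195.5, 202.4]]
[[225.5, 135.5], [224.5, 130.9], [228.9, 130.9], [222.0, 140.2], [221.4, 117.2]]
```

View pics/chk.png

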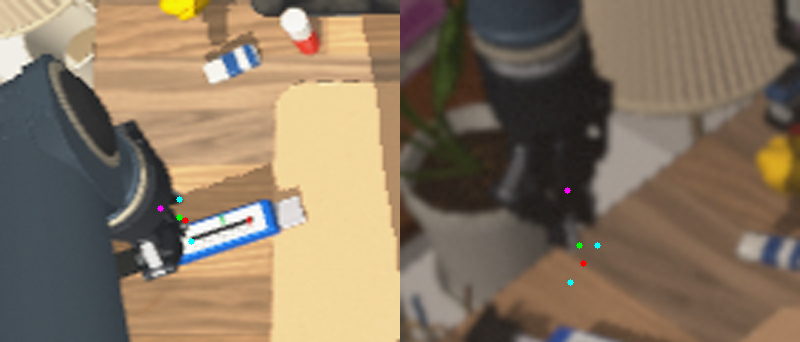

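```bash
python3 - <<'E'
from h import *
import pickle
f,g=pickle.load(open("lift.pkl","rb"))
p=np.array([0.47620448,0.27246057,0.13236765])
f2,g2=grab_frame("top"),grab_frame("scene"); pickle.dump((f2,g2),open("lift2.pkl","wb"))
uu,vv=np.meshgrid(np.arange(640),np.arange(400)); uv=np.c_[uu.ravel(),vv.ravel()]
for n,F in (("top",f2),("scene",g2)):
    X=bydepth(F,uv); m=(np.hypot(*(X[:,:2]-p[:2]).T)<.09)&(X[:,2]>.05)&(X[:,2]<.3)
    Y=(X[m]-p)*1000; Rl=rs(SCYAW); Y=Y@Rl
    for lo,hi in ((-30,-10),(-10,0),(0,10),(10,20),(20,35),(35,55),(55,75),(75,110)):
        k=Y[(Y[:,2]>=lo)&(Y[:,2]<hi)]
        if len(k)>1: print(n,lo,hi,len(k),"xs",np.percentile(k[:,0],[5,50,95]).round(),"ys",np.percentile(k[:,1],[5,50,95]).round())
    m=(np.hypot(*(X[:,:2]-SC[:2]).T)<.07)&(X[:,2]>.024)&(X[:,2]<.038);r=cv2.minAreaRect((X[m][:,:2]*1000).astype(np.float32)); print(m.sum(),r)
E
```

```text
top 35 55 27 xs [-12. -10.  -4.] ys [-14.  13.  24.]
top 55 75 12 xs [-12. -11.  -7.] ys [-9. 18. 28.]
top 75 110 91 xs [-17. -12.   1.] ys [-46.  29.  49.]
364 ((480.7834167480469, 261.9819030761719), (34.08863067626953, 96.91912841796875), 16.939523696899414)
scene 20 35 7 xs [-3. -2.  5.] ys [-13. -10.  17.]
scene 35 55 69 xs [-9. -4.  7.] ys [-15.   9.  24.]
scene 55 75 46 xs [-10.  -6.   3.] ys [-19.  -9.  24.]
scene 75 110 210 xs [-16. -10.   8.] ys [-45.  18.  52.]
300 ((478.2865905761719, 269.31268310546875), (37.176292419433594, 115.25855255126953), 17.256973266601562)
```

The fingers closed just above the body. In depth, the visible fingertips end about 20–25 mm above the reported TCP. I'll reopen partway and probe the desk gently with the fingers straddling the scale.

```bash
python3 - <<'E'
from h import *
eoat.gripper_to(.05,force=50)
off=[.005,0,-.011]
po,q=tool(SC,rs(SCYAW),1,off)
robot.servo_line(po+[0,0,.012],feed=.2,ori=q)
hit=robot.servo_line([po[0],po[1],-.03],feed=.03,contact_N=6)
s=telemetry.sense(); print(hit,s["ee_pos"],s["contact_force"],s["gripper_width"],s["t"])
E
```

```text
False [ 0.4774431   0.27314569 -0.02981145] [-1.26126904  0.64746314 -0.13989624] 0.04974514015825538 7.4917
```

```bash
python3 - <<'E'
from h import *
p=np.array(telemetry.sense()["ee_pos"])
hit=robot.servo_line([p[0],p[1],-.055],feed=.03,contact_N=6)
s=telemetry.sense(); print(hit,s["ee_pos"],s["contact_force"],s["gripper_width"],s["t"])
f,g=grab_frame("top"),grab_frame("scene")
a=cv2.resize(f["img"][150:250,140:280,::-1],(560,400),interpolation=cv2.INTER_CUBIC)[:, :400]
b=cv2.resize(g["img"][110:210,180:280,::-1],(400,400),interpolation=cv2.INTER_CUBIC)
cv2.imwrite("pics/probe.png",np.hstack([a,b]))
E
```

```text
True [ 0.47771049  0.27329348 -0.03524696] [-1.65725523  0.02096098  6.52024771] 0.04993317266035354 7.8833
```

View pics/probe.png

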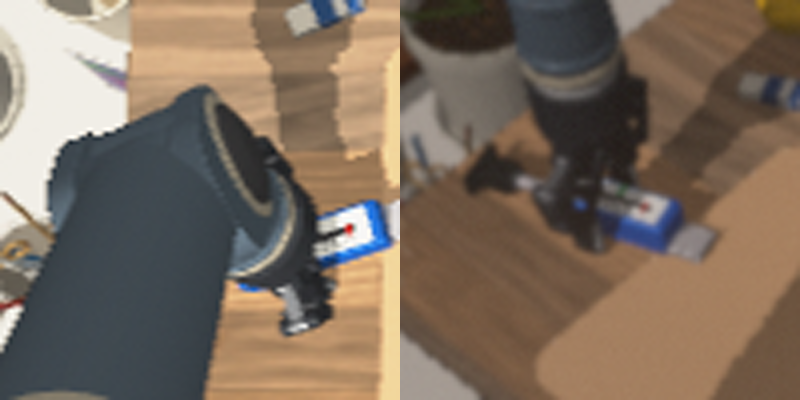

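The picture shows the fingers straddling the middle of the scale with their tips on the desk at a reported z of −0.035. So the true tips are about 35 mm short of the reported TCP at this opening. I'll raise slightly and grip.

```bash
python3 - <<'E'
from h import *
p=np.array(telemetry.sense()["ee_pos"])
robot.servo_line([.4773,.273,-.029],feed=.1)
eoat.gripper_to(.02,force=50)
s=telemetry.sense(); print(s["gripper_width"],s["gripper_force"],s["ee_pos"],s["contact_force"],s["t"])
robot.servo_line([.4773,.273,.07],feed=.2)
s=telemetry.sense(); print(s["gripper_width"],s["gripper_force"],s["ee_pos"],s["contact_force"],s["wrist_torque"],s["t"])
q=s["ee_rot"]; print(R.from_quat([q[1],q[2],q[3],q[0]]).as_matrix().round(3))
E
```

```text
0.03317814752636992 49.50744867324829 [ 0.47801474  0.27330944 -0.02868372] [0.80749851 0.52710157 3.36651342] 8.5167
0.033231162582648126 49.95789349079132 [0.47587028 0.27235977 0.06875339] [-0.54228029  0.18544982 -4.42356549] [-0.04291042  0.04300828  0.02714192] 9.1583
[[-0.299  0.954 -0.003]
 [ 0.954  0.299 -0.002]
 [-0.001 -0.003 -1.   ]]
```

```bash
cat >> h.py <<'E'
OFF=np.array([.005,0,-.0437])
RS=rs(SYAW)
def tip_pose(tx,tz,pitch,ty=0,off=OFF):   # tongue tip wanted in stand frame x (mm from seat), height tz (mm), lateral ty
    Rp=rs(SYAW,pitch); tip=SEAT*[1,1,0]+RS@np.array([tx,ty,tz])/1000
    c=tip+Rp@np.array([.081,0,.015]); return tool(c,Rp,1,off)
E
python3 - <<'E'
from h import *
po,q=tip_pose(-50,75,18); 
robot.reach(po,q)
s=telemetry.sense(); print(po,s["ee_pos"],s["t"],np.round(s["qpos"],2))
robot.sleep(.2)
f,g=grab_frame("top"),grab_frame("scene")
import pickle; pickle.dump((f,g),open("tilt.pkl","wb"))
# predicted model points under both hypotheses (A tool-length error, B world z error)
s=telemetry.sense(); p=np.array(s["ee_pos"]); qq=s["ee_rot"]; Mt=R.from_quat([qq[1],qq[2],qq[3],qq[0]]).as_matrix(); Rs=Mt@np.diag([1,-1,-1.])
cA=p-Rs@OFF; cB=p-Rs@np.array([.005,0,-.0437+.028])+[0,0,.028]; print(cA,cB)
top=np.array([[55,-17,15],[55,17,15],[-55,17,15],[-55,-17,15],[55,-17,15]])/1000; ton=np.array([[-81,-14,-6],[-81,14,-6]])/1000
out=[]
for F,bx in ((f,(330,130,430,230)),(g,(290,160,390,260))):
    u0,v0,u1,v1=bx;k=4
    c=cv2.resize(F["img"][v0:v1,u0:u1,::-1],None,fx=k,fy=k,interpolation=cv2.INTER_CUBIC)
    for cc,col in ((cA,(0,0,255)),(cB,(0,255,0))):
        for poly in (top,ton):
            pr=((proj(F,cc+poly@Rs.T)-[u0,v0]+.5)*k).astype(np.int32); cv2.polylines(c,[pr],False,col,1)
    out.append(c)
cv2.imwrite("pics/tilt.png",np.hstack(out))
E
```

```text
[ 0.51166682 -0.07959669  0.07428014] [ 0.51175526 -0.07772245  0.07392484] 10.5333 [ 0.01  0.4   0.33  2.07 -0.64  0.8   0.47]
[ 0.50614891 -0.09595238  0.11428746] [ 0.50885043 -0.08772894  0.11565897]
```

View pics/tilt.png

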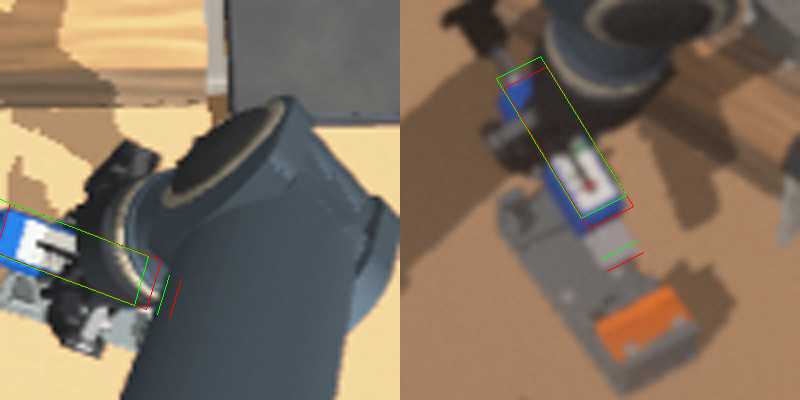

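The scene panel shows the held scale's pointer at (590,187), its tongue tip edge at about (610,268)–(635,248), and the orange lip at (645,320). Hypothesis A (red, tool-length error) fits better. I'll refine it numerically from depth, with residuals in the predicted scale frame.

```bash
cat > fit.py <<'E'
from h import *
def report(frames,c,Rs):
    uu,vv=np.meshgrid(np.arange(640),np.arange(400)); uv=np.c_[uu.ravel(),vv.ravel()]
    for n,F in zip(("top","scene"),frames):
        X=bydepth(F,uv); L=(X-c)@Rs*1000
        r,g,b=F["img"].reshape(-1,3).astype(int).T
        near=(abs(L[:,0])<75)&(abs(L[:,1])<28)&(abs(L[:,2]-10)<25)
        blue=near&(b>r*1.8)&(b>70); 
        top=near&(abs(L[:,2]-15)<9)&(abs(L[:,0])<60)&(abs(L[:,1])<24)&(blue|((r>90)&(abs(r-b)<45)))
        if top.sum()>20:
            T=L[top]; A=np.c_[np.ones(len(T)),T[:,0],T[:,1]]; co,*_=np.linalg.lstsq(A,T[:,2],rcond=None)
            print(n,"top",top.sum(),"z0 %.1f slope_x %.1fdeg slope_y %.1fdeg"%(co[0],np.degrees(co[1]),np.degrees(co[2])),"x",np.percentile(T[:,0],[1,99]).round(1),"y",np.percentile(T[:,1],[2,50,98]).round(1))
        ton=(L[:,0]<-58)&(L[:,0]>-100)&(abs(L[:,1])<24)&(abs(L[:,2]+6)<9)&(abs(r-b)<45)
        if ton.sum()>5: T=L[ton]; print(n,"tongue",ton.sum(),"x",np.percentile(T[:,0],[2,98]).round(1),"y",np.percentile(T[:,1],[3,50,97]).round(1),"z",np.median(T[:,2]).round(1))
        for nm,m in (("ptr",near&(r>1.8*g)&(r>1.8*b)&(r>90)),("mark",near&(g>1.25*r)&(g>1.15*b)&(g>80))):
            if m.sum():
                o,D,_=rays(F,uv[m].mean(0)[None]); lo=(o-c)@Rs*1000; ld=D[0]@Rs; z=15; print(n,nm,m.sum(),(lo+ld*(z-lo[2])/ld[2]).round(1))
def held():
    s=telemetry.sense(); qq=s["ee_rot"]; Rs=R.from_quat([qq[1],qq[2],qq[3],qq[0]]).as_matrix()@np.diag([1,-1,-1.])
    return np.array(s["ee_pos"])-Rs@OFF,Rs
E
python3 - <<'E'
from fit import *
import pickle
fr=pickle.load(open("tilt.pkl","rb")); c,Rs=held(); print(c)
report(fr,c,Rs)
print("initial"); report([pickle.load(open(n,"rb")) for n in ("top0.pkl","scene0.pkl")],SC,rs(SCYAW))
E
```

```text
[ 0.50614891 -0.09595238  0.11428746]
top top 222 z0 14.8 slope_x -3.1deg slope_y -1.2deg x [ 6.3 55.2] y [-14.8   1.3  17.9]
scene top 274 z0 13.5 slope_x -1.4deg slope_y -1.6deg x [-52.8  53.8] y [-15.    4.1  18. ]
scene tongue 93 x [-80.5 -58.5] y [-11.1   1.3  14.4] z -6.2
scene mark 3 [-4.5 -8.  15. ]
initial
top top 399 z0 13.8 slope_x -0.9deg slope_y -1.5deg x [-54.   52.9] y [-15.4   2.2  16.4]
top tongue 76 x [-80.5 -58.9] y [-13.3   0.2  13.4] z -6.0
top ptr 3 [-30.3  -1.2  15. ]
top mark 4 [-5.4 -8.4 15. ]
scene top 297 z0 13.7 slope_x -0.9deg slope_y -4.4deg x [-52.9  53.9] y [-15.8   2.4  18.5]
scene tongue 73 x [-81.  -58.6] y [-21.4   0.   13.9] z -6.2
scene mark 1 [ -3.6 -10.4  15. ]
```

```bash
cat >> h.py <<'E'
def go(po,q,feed=.1,contact=None):
    po=np.array(po); hit=robot.servo_line(list(po),feed=feed,ori=q,contact_N=contact)
    if not hit:
        e=po-np.array(telemetry.sense()["ee_pos"])
        if np.linalg.norm(e)>.0007 and np.linalg.norm(e)<.006: hit=robot.servo_line(list(po+e),feed=.02,ori=q,contact_N=contact)
    return hit
def where(): 
    s=telemetry.sense(); qq=s["ee_rot"]; Rs=R.from_quat([qq[1],qq[2],qq[3],qq[0]]).as_matrix()@np.diag([1,-1,-1.])
    c=np.array(s["ee_pos"])-Rs@OFF; t=c+Rs@np.array([-.081,0.001,-.015])
    print("tip in stand",((t-SEAT*[1,1,0])@RS*1000).round(1),"pitch %.1f"%np.degrees(np.arcsin(Rs[2,0])),"F",(np.array(s["contact_force"])@RS).round(1),"w %.4f t %.2f"%(s["gripper_width"],s["t"]))
E
python3 - <<'E'
from h import *
import pickle
where()
print(go(*tip_pose(-52,45,18,-1),.15,10)); where()
print(go(*tip_pose(-53,22,18,-1),.08,8)); where()
print(go(*tip_pose(-80,21,18,-1),.06,8)); where()
fr=(grab_frame("top"),grab_frame("scene")); pickle.dump(fr,open("ins.pkl","wb"))
from fit import *
report(fr,*held())
E
```

```text
tip in stand [-49.   1.  75.] pitch 18.0 F [-1.2 -0.3 -3.6] w 0.0334 t 10.83
False
tip in stand [-52.   -1.3  46.2] pitch 18.0 F [-0.2  0.6 -3.2] w 0.0331 t 11.43
False
tip in stand [-52.8  -1.   23.1] pitch 18.0 F [-0.6 -0.2 -3. ] w 0.0330 t 12.12
False
tip in stand [-80.4   0.1  20.9] pitch 18.0 F [ 0.9 -0.  -3.8] w 0.0333 t 12.72
top top 211 z0 14.6 slope_x -2.4deg slope_y -1.1deg x [ 1.9 54.7] y [-13.9   1.5  17.4]
top ptr 4 [-60.4  21.7  15. ]
scene top 248 z0 13.6 slope_x -0.9deg slope_y -3.2deg x [-53.5  53.8] y [-13.9   4.2  18.4]
scene tongue 32 x [-99.9 -95.4] y [-23.2   2.1  21.6] z -3.3
scene ptr 131 [-67.7   4.7  15. ]
scene mark 4 [-4.6 -8.5 15. ]
```

```bash
python3 - <<'E'
from h import *
for p in (15,12,9,6,3,0):
    x=-80-5*(18-p)/18; z=18.7+2*p/18
    h=robot.servo_line(*[list(a) if i==0 else a for i,a in enumerate(tip_pose(x,z,p,-1)[:1])],feed=.06,ori=tip_pose(x,z,p,-1)[1],contact_N=12)
    print(h,end=" "); where()
    if h: break
import pickle
fr=(grab_frame("top"),grab_frame("scene")); pickle.dump(fr,open("flat.pkl","wb"))
from fit import *
report(fr,*held())
E
```

```text
False tip in stand [-79.7   0.1  20.2] pitch 15.0 F [-0.3 -0.1 -2.6] w 0.0333 t 13.07
False tip in stand [-81.4   0.   19.9] pitch 12.0 F [ 0.   0.8 -2.6] w 0.0333 t 13.32
False tip in stand [-82.8   0.   19.6] pitch 9.0 F [-0.6 -0.1 -3.2] w 0.0335 t 13.57
False tip in stand [-83.9   0.   19.3] pitch 6.0 F [-0.7  0.2 -3.2] w 0.0331 t 13.82
False tip in stand [-84.9   0.   19. ] pitch 3.0 F [-1.1  0.  -3.2] w 0.0334 t 14.07
False tip in stand [-86.   -0.7  19.2] pitch 0.0 F [ 0.6 -0.2 -0.4] w 0.0332 t 14.32
top ptr 12 [-61.4   5.1  15. ]
scene top 226 z0 13.6 slope_x 0.2deg slope_y 0.0deg x [-54.4  20.8] y [-14.9   1.4  19.5]
scene tongue 52 x [-96.8 -86.6] y [-23.    0.5  21.5] z -5.1
scene ptr 133 [-69.3   3.5  15. ]
scene mark 1 [ -4.8 -11.1  15. ]
```

```bash
python3 - <<'E'
from h import *
po,q=tip_pose(-85,16.5,0,-1)
print(robot.servo_line(list(po),feed=.02,ori=q,contact_N=4)); where()
eoat.gripper_to(.055)
s=telemetry.sense(); p=np.array(s["ee_pos"])
print(robot.servo_line(list(p+[0,0,.11]),feed=.2,contact_N=15)); where()
robot.servo_line(list(p+RS@[.11,0,.13]),feed=.3)   # clear over the handle side
fr=(grab_frame("top"),grab_frame("scene")); import pickle; pickle.dump(fr,open("rel.pkl","wb"))
from fit import *
report(fr,SEAT,RS)
a=cv2.resize(fr[0]["img"][155:230,310:410,::-1],(400,300),interpolation=cv2.INTER_CUBIC)
b=cv2.resize(fr[1]["img"][190:265,295:395,::-1],(400,300),interpolation=cv2.INTER_CUBIC)
cv2.imwrite("pics/rel.png",np.hstack([a,b]))
E
```

```text
True
tip in stand [-86.   -0.7  18.9] pitch 0.2 F [0.6 1.  3.8] w 0.0331 t 14.63
False
tip in stand [-85.    0.8 127.3] pitch 0.1 F [-0.3 -0.1  0. ] w 0.0550 t 15.68
top top 455 z0 14.5 slope_x -1.0deg slope_y -0.7deg x [-58.3  57.9] y [-17.    0.8  16.6]
top tongue 6 x [-62.3 -58.6] y [-14.8  17.2  20.2] z -14.3
top ptr 19 [-62.   -0.4  15. ]
top mark 2 [-11.7  -6.5  15. ]
scene top 386 z0 14.4 slope_x -0.4deg slope_y -1.4deg x [-59.2  55.3] y [-16.9   0.7  16.6]
scene tongue 22 x [-100.   -95.8] y [-19.6   2.2  22.6] z -3.4
scene ptr 95 [-71.4   2.   15. ]
```

View pics/rel.png

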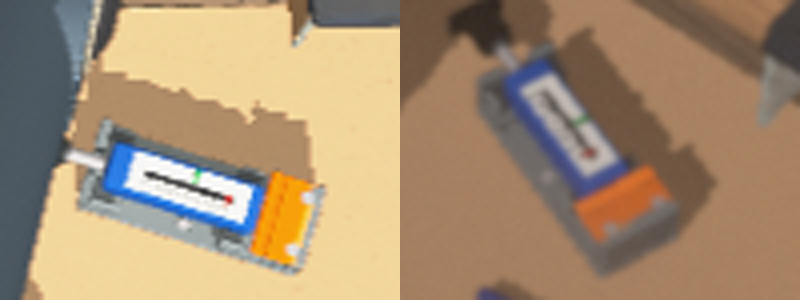

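The scale lies flat between the posts with its tongue under the lip. The pointer is at (228,200) and the mark at (198,176) in the left panel. Next is the handle.

```bash
python3 - <<'E'
from h import *
import pickle
fr=pickle.load(open("rel.pkl","rb")); F=fr[1]
uu,vv=np.meshgrid(np.arange(640),np.arange(400)); uv=np.c_[uu.ravel(),vv.ravel()]
L=(bydepth(F,uv)-SEAT*[1,1,0])@RS*1000; im=F["img"].reshape(-1,3).max(1)
m=(L[:,0]>70)&(L[:,0]<135)&(abs(L[:,1])<30)&(L[:,2]>18)&(L[:,2]<55); print(m.sum())
for lo in range(70,130,5):
    k=L[m&(L[:,0]>=lo)&(L[:,0]<lo+5)]
    if len(k): print(lo,len(k),np.percentile(k[:,1],[5,50,95]).round(1),np.median(k[:,2]).round(1))
Rh=rs(SYAW); q=quat(Rh@np.diag([1,-1,-1.]))
hp=lambda x,z: SEAT*[1,1,0]+RS@np.array([x,-.5,z])/1000
robot.servo_line(list(hp(97,70)),feed=.2,ori=q)
print(go(hp(97,20),q,.15,8))
p=np.array(telemetry.sense()["ee_pos"]); print(((p-SEAT*[1,1,0])@RS*1000).round(1))
pickle.dump((grab_frame("top"),grab_frame("scene")),open("pre.pkl","wb"))
E
```

```text
165
70 5 [-4.6  1.1  2.9] 36.3
75 11 [-6.8 -0.3  5.7] 37.4
80 22 [-6.6  4.2 10. ] 40.5
85 14 [-10.8  -1.5  11.2] 41.4
90 17 [-10.1   1.   10. ] 42.7
95 12 [-10.3   6.3  10.6] 41.7
100 16 [-8.6  5.6 11.3] 41.3
105 14 [-13.1  -1.7  10.9] 42.1
110 41 [-18.3   6.5  19.3] 40.3
115 13 [-22.5   4.1  20.3] 38.8
False
[97.1 -0.3 20.1]
```

```bash
python3 - <<'E'
from h import *
q=quat(RS@np.diag([1,-1,-1.])); hp=lambda x,z: SEAT*[1,1,0]+RS@np.array([x,0,z])/1000
print(go(hp(96.5,-14),q,.08,8))
eoat.gripper_to(.01,force=60)
s=telemetry.sense(); p=np.array(s["ee_pos"]); print(((p-SEAT*[1,1,0])@RS*1000).round(1),s["gripper_width"],s["gripper_force"],(np.array(s["contact_force"])@RS).round(1),s["t"])
for x in (100,102,104,106,110):
    robot.servo_line(list(hp(x,-14)),feed=.03,ori=q)
    s=telemetry.sense(); p=np.array(s["ee_pos"]); print(x,((p-SEAT*[1,1,0])@RS*1000).round(1),"%.4f"%s["gripper_width"],(np.array(s["contact_force"])@RS).round(1),round(s["t"],2))
import pickle; fr=(grab_frame("top"),grab_frame("scene")); pickle.dump(fr,open("pull1.pkl","wb"))
from fit import *
report(fr,SEAT,RS)
E
```

```text
False
[ 96.6  -0.7 -13.4] 0.022717367099636652 62.525532245635986 [-0.8 -0.8  3.3] 18.4917
100 [ 99.8  -0.6 -13.6] 0.0228 [-1.7 -0.9  3.8] 18.76
102 [102.   -0.6 -13.7] 0.0231 [-1.8 -1.   5.5] 19.01
104 [104.   -0.5 -13.8] 0.0227 [-2.2 -1.6  5.9] 19.26
106 [106.   -0.5 -13.8] 0.0226 [-3.2 -1.2  5.2] 19.51
110 [110.1  -0.5 -13.8] 0.0233 [-2.7 -2.   5.7] 19.79
top top 448 z0 14.7 slope_x -1.1deg slope_y -1.7deg x [-58.3  57.6] y [-16.    1.8  17. ]
top tongue 7 x [-62.8 -60. ] y [-13.9  17.2  23.1] z -13.6
top ptr 17 [-56.    1.5  15. ]
top mark 3 [-11.7  -8.   15. ]
scene top 377 z0 14.7 slope_x -0.6deg slope_y -1.4deg x [-58.2  55.7] y [-15.8   1.   17.1]
scene tongue 20 x [-100.   -93.2] y [-15.6   7.8  22.3] z -9.5
scene ptr 91 [-71.4   1.3  15. ]
```

```bash
cat >> fit.py <<'E'
def pm(F,c,Rs,z=15.):
    "pointer and mark along the scale axis (mm), weighted colour centroids on the plane of the top face"
    uu,vv=np.meshgrid(np.arange(640),np.arange(400)); uv=np.c_[uu.ravel(),vv.ravel()]
    o,D,_=rays(F,uv); P=o+D*((c[2]+z/1000-o[2])/D[:,2])[:,None]; L=(P-c)@Rs*1000
    r,g,b=F["img"].reshape(-1,3).astype(float).T; reg=(abs(L[:,0])<48)&(abs(L[:,1])<15)
    out=[]
    for w in (r-np.maximum(g,b)-.18*r, g-np.maximum(r,b)-.06*g):
        w=np.clip(w,0,None)*reg; i=np.argmax(w); w*=(np.hypot(*(L[:,:2]-L[i,:2]).T)<9); out.append(((w[:,None]*L[:,:2]).sum(0)/w.sum()).round(1).tolist()+[int(w.sum())])
    print(out,"gap %.1f"%(out[1][0]-out[0][0])); return out
E
python3 - <<'E'
from fit import *
import pickle
pm(pickle.load(open("top0.pkl","rb")),SC,rs(SCYAW)); pm(pickle.load(open("scene0.pkl","rb")),SC,rs(SCYAW))
for n in ("rel","pre","pull1"):
    fr=pickle.load(open(n+".pkl","rb")); print(n); pm(fr[0],SEAT,RS); pm(fr[1],SEAT,RS)
E
```

```text
[[-30.3, -0.9, 417], [-5.1, -8.6, 229]] gap 25.2
[[-27.8, -1.4, 43], [-3.6, -9.3, 53]] gap 24.2
rel
[[-37.1, -0.2, 305], [-11.7, -8.6, 239]] gap 25.4
[[-33.9, 0.0, 90], [-9.1, -9.9, 65]] gap 24.8
pre
[[-37.1, -0.2, 307], [-11.7, -8.6, 235]] gap 25.4
[[-34.0, -0.0, 87], [-9.1, -9.9, 65]] gap 24.9
pull1
[[-23.3, 0.1, 376], [-11.6, -7.7, 206]] gap 11.7
[[-20.9, 0.0, 67], [-9.3, -9.6, 62]] gap 11.6
```

```bash
python3 - <<'E'
from fit import *
q=quat(RS@np.diag([1,-1,-1.])); hp=lambda x,z: SEAT*[1,1,0]+RS@np.array([x,0,z])/1000
for x in (114,118,121):
    robot.servo_line(list(hp(x,-14)),feed=.03,ori=q)
    s=telemetry.sense(); p=np.array(s["ee_pos"]); print(x,((p-SEAT*[1,1,0])@RS*1000).round(1),"%.4f"%s["gripper_width"],(np.array(s["contact_force"])@RS).round(1),round(s["t"],2))
    a=pm(grab_frame("top"),SEAT,RS); b=pm(grab_frame("scene"),SEAT,RS)
E
```

```text
114 [113.9  -0.4 -13.9] 0.0231 [-4.2 -0.7  5.2] 20.18
[[-19.6, 0.3, 412], [-11.6, -7.7, 206]] gap 8.0
[[-17.1, 0.3, 87], [-9.1, -9.9, 56]] gap 8.0
118 [117.7  -0.2 -14. ] 0.0228 [-3.9 -1.7  5.4] 20.56
[[-16.1, 0.7, 320], [-10.9, -8.1, 256]] gap 5.2
[[-13.5, 0.9, 59], [-7.9, -10.2, 43]] gap 5.6
121 [120.5   0.2 -14. ] 0.0227 [-4.4 -1.   5.8] 20.91
[[-12.8, 0.8, 415], [-9.7, -7.7, 191]] gap 3.1
[[-10.1, 0.4, 60], [-6.1, -9.9, 37]] gap 4.0
```

```bash
python3 - <<'E'
from fit import *
import pickle
q=quat(RS@np.diag([1,-1,-1.])); hp=lambda x,z: SEAT*[1,1,0]+RS@np.array([x,0,z])/1000
x=121
for i in range(8):
    fr=(grab_frame("top"),grab_frame("scene")); a=pm(fr[0],SEAT,RS); b=pm(fr[1],SEAT,RS)
    ga,gb=[v[1][0]-v[0][0] for v in (a,b)]; g=.65*ga+.35*gb
    if abs(g)<.35: break
    x=min(x+g,150); robot.servo_line(list(hp(x,-14)),feed=.015,ori=q); robot.sleep(.1)
    s=telemetry.sense(); print("x %.1f"%x,(np.array(s["contact_force"])@RS).round(1),round(s["t"],2))
pickle.dump(fr,open("level.pkl","wb"))
a=cv2.resize(fr[0]["img"][165:225,325:405,::-1],(400,300),interpolation=cv2.INTER_CUBIC)
b=cv2.resize(fr[1]["img"][195:255,310:390,::-1],(400,300),interpolation=cv2.INTER_CUBIC)
cv2.imwrite("pics/level.png",np.hstack([a,b]))
print(telemetry.sense()["t"])
E
```

```text
[[-12.9, 0.8, 365], [-9.7, -7.6, 190]] gap 3.2
[[-10.1, 1.2, 45], [-6.0, -9.8, 38]] gap 4.1
x 124.5 [-5.7 -0.8  5.7] 21.59
[[-9.3, 1.3, 245], [-8.2, -6.6, 234]] gap 1.1
[[-7.2, 1.4, 119], [-5.0, -10.5, 44]] gap 2.2
x 126.0 [-4.2 -1.   6.3] 22.04
[[-8.4, 1.7, 460], [-7.0, -8.0, 168]] gap 1.4
[[-5.7, 1.5, 71], [-4.3, -11.2, 26]] gap 1.4
x 127.4 [-4.9 -0.6  6. ] 22.49
[[-6.5, 1.3, 356], [-6.3, -7.3, 211]] gap 0.2
[[-4.1, 1.2, 59], [-3.8, -9.6, 52]] gap 0.3
22.5917
```

View pics/level.png

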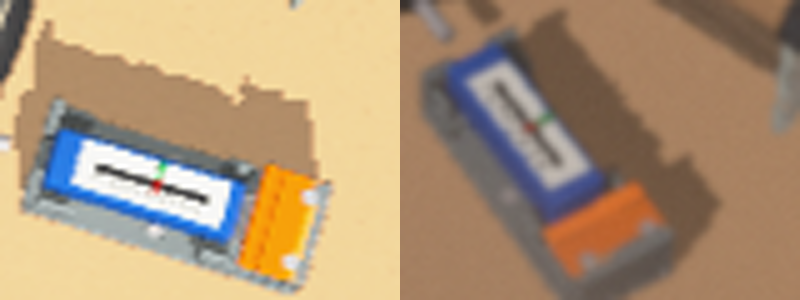

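Pointer and mark are level in both views: left (157,185)/(161,168), right (530,127)/(545,119), across the slot. Now I'll hold, re-check and ease back.

```bash
python3 - <<'E'
from fit import *
import pickle
q=quat(RS@np.diag([1,-1,-1.])); hp=lambda x,z: SEAT*[1,1,0]+RS@np.array([x,0,z])/1000
t0=telemetry.sense()["t"]
robot.sleep(1.2); pm(grab_frame("top"),SEAT,RS); pm(grab_frame("scene"),SEAT,RS)
robot.sleep(1.1); pm(grab_frame("top"),SEAT,RS); pm(grab_frame("scene"),SEAT,RS)
s=telemetry.sense(); print("held",s["t"]-t0,(np.array(s["contact_force"])@RS).round(1))
for x in (120,112,107):
    robot.servo_line(list(hp(x,-14)),feed=.02,ori=q)
    s=telemetry.sense(); print("x",x,(np.array(s["contact_force"])@RS).round(1),round(s["t"],2)); a=pm(grab_frame("top"),SEAT,RS); b=pm(grab_frame("scene"),SEAT,RS)
E
```

```text
[[-6.5, 1.3, 357], [-6.2, -7.3, 212]] gap 0.3
[[-4.2, 1.2, 57], [-3.8, -9.7, 52]] gap 0.4
[[-6.5, 1.3, 357], [-6.2, -7.3, 211]] gap 0.3
[[-4.2, 1.3, 57], [-3.8, -9.6, 51]] gap 0.4
held 2.5 [-4.8 -0.5  6.2]
x 120 [-4.3  0.4  6.3] 25.61
[[-14.1, 1.7, 397], [-6.4, -7.0, 236]] gap 7.7
[[-10.4, 1.3, 80], [-3.7, -8.7, 67]] gap 6.7
x 112 [-3.9 -0.4  8.1] 26.26
[[-21.4, 1.2, 394], [-6.6, -6.8, 216]] gap 14.8
[[-18.0, 1.1, 77], [-3.7, -9.1, 59]] gap 14.3
x 107 [-3.   0.3  7.2] 26.76
[[-26.0, 1.2, 365], [-6.4, -6.7, 244]] gap 19.6
[[-23.7, 1.4, 73], [-3.7, -9.1, 49]] gap 20.0
```

```bash
python3 - <<'E'
from fit import *
q=quat(RS@np.diag([1,-1,-1.])); hp=lambda x,z: SEAT*[1,1,0]+RS@np.array([x,0,z])/1000
robot.servo_line(list(hp(102.6,-14)),feed=.015,ori=q)
pm(grab_frame("top"),SEAT,RS)
eoat.gripper_to(.06)
pm(grab_frame("top"),SEAT,RS)
p=np.array(telemetry.sense()["ee_pos"])
print(robot.servo_line(list(p+[0,0,.14]),feed=.15,contact_N=10))
robot.sleep(.3); fr=(grab_frame("top"),grab_frame("scene")); pm(fr[0],SEAT,RS); pm(fr[1],SEAT,RS); report(fr,SEAT,RS)
s=telemetry.sense(); print(s["t"],s["contact_force"])
import pickle; d=np.abs(fr[0]["img"].astype(int)-pickle.load(open("top0.pkl","rb"))["img"]).max(2)>40
for n,(u,v,r) in {"tape":(453,218,14),"marker":(390,243,14),"glue":(245,142,6)}.items(): print(n,d[v-r:v+r,u-r:u+r].mean())
E
```

```text
[[-30.2, 1.6, 365], [-6.4, -6.6, 234]] gap 23.8
[[-31.9, 1.8, 368], [-6.7, -6.7, 216]] gap 25.2
False
[[-31.9, 1.8, 369], [-6.7, -6.6, 219]] gap 25.2
[[-28.9, 1.5, 69], [-4.4, -8.4, 41]] gap 24.5
top top 452 z0 14.5 slope_x -0.8deg slope_y -1.4deg x [-53.1  58.1] y [-15.    2.8  18.4]
top tongue 20 x [-62.6 -58.2] y [-21.8   0.6  21. ] z -6.7
top ptr 20 [-61.3  -0.3  15. ]
top mark 4 [-6.6 -6.4 15. ]
scene top 381 z0 14.5 slope_x -0.6deg slope_y -2.4deg x [-52.5  59. ] y [-15.    2.4  18.1]
scene tongue 16 x [-99.9 -97.6] y [-21.    5.2  20.4] z -7.5
scene ptr 93 [-71.2   1.7  15. ]
29.325 [-0.48371874 -0.20873559  0.00610599]
tape 0.0
marker 0.0
glue 0.7222222222222222
```

```bash
python3 - <<'E'
from h import *
import pickle
f0=pickle.load(open("scene0.pkl","rb"))
def red(F):
    P=F["img"].astype(int); uu,vv=np.meshgrid(np.arange(640),np.arange(400)); r,g,b=P[...,0],P[...,1],P[...,2]
    m=(abs(uu-296)<12)&(abs(vv-134)<16)&(r>1.5*g)&(r>1.5*b); return m.sum(),uu[m].mean(),vv[m].mean(), F["depth"][134,296]
print(red(f0),red(grab_frame("scene")))
order.sign_off()
E
```

```text
(np.int64(96), np.float64(295.5625), np.float64(136.79166666666666), np.float32(1.5599644)) (np.int64(100), np.float64(294.87), np.float64(137.19), np.float32(1.5766948))
the job is handed in; nothing more can be done
```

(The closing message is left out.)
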